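Close the used pigment jar, then crack open the airtight crock

TASK

Only one pigment may stand open at a time: one of the three small glass jars was left with its cork stopper standing proud, so press that stopper fully home first. Then take the lid of the white crock by its knob, pull it straight up until its sticky seal lets go, and keep it only slightly open: about 2 cm above the rim, level and still over the crock, never more than 4 cm up. Finish while still holding the lid there in the gripper, and leave the pen pot and the dark paint box where they are.

Things in the scene. Friction and masses are not known exactly. Their poses are not given: they have to be found in the camera images.
- stopper (a joint): how far the proud cork stopper still stands above fully home, in m: 0 = fully home (its underside on the jar's mouth), about 0.012 to 0.018 at the start, 0.020 at most. It slides straight down against about 6 N of friction and stays where it is left; at 0 it meets a hard stop
- stopper_top (a point): centre of the flat top of the proud cork stopper: a disc 50 mm across, 12 mm thick, over a 38 mm plug. The top lies 94 mm above the table when fully home, 12 to 18 mm higher at the start. Its glass jar (54 mm across, on a dark wooden base 80 mm across, 10 mm thick) is fixed and looks like the two other jars; only the stopper's height tells it apart. z is up
- jar_b_top (a point): centre of the top of the stopper of a second, equal jar, already home: 94 mm above the table, fixed
- jar_c_top (a point): centre of the top of the stopper of a third, equal jar, already home: 94 mm above the table, fixed
- crock_rim (a point): centre of the mouth of the white ceramic crock, 95 mm above the table, z up. The crock is 94 mm across at its widest, 84 mm at the rim, on a dark wooden base 124 mm across and 8 mm thick, and is fixed to the table
- lid_knob (a point): point to grip, on the axis of the lid's knob, z up along it: 34 mm above crock_rim when the lid is shut, 34 mm plus the gap when raised. The plain round wooden knob is 26 mm across and 38 mm tall; its top is 12 mm above this point, its foot (top of the lid's disc) 26 mm below
- lid: loose wooden lid, about 0.16 kg, origin at the centre of its disc's underside, z up. Disc 88 mm across, 8 mm thick, lying on the rim; below it a rubber plug 58 mm across, 11.5 mm deep. A springy seal grips the plug: it takes a pull of about 17 N (grip firmly), greatest 2 to 3 mm up; then it lets go and pushes the lid up a little; from 9 mm the lid is clear
- crock: the white crock, origin at the centre of its underside on the table, z up
- pen_pot: bystander: loose ceramic pot 72 mm across and 75 mm tall with three quills up to 170 mm high; origin at the centre of its underside
- paint_box_mid (a point): bystander: centre of a loose dark wooden box 80 x 130 x 60 mm (x, y, z)
Mind the look-alikes: they are no part of the job. Leave any blue, pink or red look-alike of the part that bears stopper alone.

How it is judged:
By the outcome, as a careful person would: the job done as asked, in the order asked, and still so for the second after the job is handed in, while the arm keeps its last pose, push and grip.
It also fails if it takes over 35 s, if anything falls off the work surface, if the arm or the gripper's body presses on something with over 40 N, if the wrist force passes 120 N, or if a joint passes its speed limit or range.

ROBOT

A 7-joint arm with a two-finger parallel gripper is mounted at the origin on the work surface. World frame = base frame: x ahead of the robot, y to its left, z up, the work surface at z = 0. Lengths are in m, angles in rad, forces in N, time in s.
With the tool pointing down it reaches from about 0.4 to 0.85 m from the base axis. Payload 10.4 kg.
Tool frame: the origin (TCP) lies at the very end of the fingers, on their centre line; the grasp point (between the pads) lies 19 mm behind it (r.pinch_z is the distance from the TCP to the grasp point, in m); z points along the fingers, y is the line along which they close (so a half turn about z gives the same grasp; the last joint's range is limited). The gripper opens to 87 mm and grips with 3 to 60 N. Pads are 19 mm wide; open, the fingers measure 117 mm over their backs; the gripper's body (75 mm by 190 mm) begins 51 mm behind the grasp point.
Start: joints at [-1.334, 0.332, -0.065, 1.46, 0.022, 1.35, -0.088], TCP at [0.161, 0.604, 0.223] pointing down, gripper open.
Joint ranges: [-2.6, 2.6], [-0.5, 2.12], [-1.47, 1.34], [0.16, 2.42], [-1.27, 4.41], [0.06, 2.06], [-2.6, 2.6]. Speed limits (rad/s): [2.22, 2.22, 2.79, 2.79, 3.14, 3.14, 3.14].

INTERFACE

Orientations are given as a unit quaternion [x, y, z, w].
In Python, from bench import sensors, vision, r gives the robot as it stands.
- The arm moves only by the shell command python3 -m crank 'ROWS' [OPENING] [FORCE]. ROWS is JSON, a list of rows, each a list of 2 entries, a list of its own where there are three numbers: the shift along the tool's x, y, z normalised to -1 to 1, where 1 is 3 cm, then the turn about the tool's z normalised to -1 to 1, where 1 is 8 degrees. A call has 1 to 12 rows; each row shifts and turns the commanded pose from where the row before left it, along the tool's axes as they then stand; what a row does not reach is not made up. A row lasts 1/8 s, in which the tool goes at most 62.5 mm and 10.7 degrees, less where a joint would pass 70% of its speed; a pose out of reach is approached as far as the arm can. A call with a number of a shift or a turn outside -1 to 1 is refused whole. A call with a gripper value outside its range is refused whole. OPENING is the opening, from 0 (shut) to 1 (fully open), set as the call begins (- or left out, the last holds). The fingers move at their own pace and stop on an object; FORCE is the grip in N (left out, the last holds). Time passes only in rows, so rows that do not move let the fingers close. It gives the time, the measured TCP pose, the force, the opening and the grip force at its end, in the units of the state.
- sensors.read_state(): the state, without advancing time (a new reading comes with each control period).
- vision.camera(name): name is "side" or "top"; returns the picture (400x640x3 uint8, red, green, blue); there is no depth.
- vision.camera_model(name): a dict with "vertical_fov" (degrees; the focal length in pixels is half the picture's height over the tangent of half this angle, whatever the lens; pixels are square), "cx", "cy" (the principal point, pixels), "dist" ([k1, k2, p1, p2, k3] as OpenCV has them; the pictures are not rectified), "camera_from_world" (4x4, takes a point from world to camera coordinates). Camera axes: x right, y down, z forward; pixel columns grow to the right and rows downward; lengths in m; the calibration is good to about 2 mm. A picture is of the moment at which its call begins. camera_model takes no time and is no camera call.
- r.close_job(): hands the job in; it is judged then, once.
The state is a dict: "time": time; "joint_positions": joint angles; "joint_vel": joint speeds; "joint_torque": joint torques, N m; "ee_pos": TCP position; "eef_rot": TCP orientation; "ft_force": force on the tool from outside, world axes, zero at the start; "torque": the same for the moment, N m; "width": finger opening in m; "grip_force": force on a finger pad.
Only numpy, scipy, OpenCV 4.12 (cv2) and the standard library are available. Lean on these libraries where they do the work, as an engineer would, in place of code of your own. Each camera call takes 0.05 s, during which the arm holds its last target. There are 200 camera calls.

## Working session

There is one attempt and no reset: what is moved stays moved. The work goes in short steps, Python scripts to look and compute and a shell command to move; the robot and the scene stay as the last step left them, time stands still between calls to the robot, and variables do not carry over. Pictures are saved under pics/ and viewed, at most 10 in all, crops included, and the job is handed in when it is done.

```bash
mkdir -p pics; ls; python3 - <<'E'
from bench import sensors, vision, r
import cv2
for n in("side","top"):
    cv2.imwrite(f"pics/{n}0.png",vision.camera(n)[:,:,::-1])
    m=vision.camera_model(n);print(m)
s=sensors.read_state();print(s)
E
```

```text
pics
{'vertical_fov': 57.48415077088701, 'cx': 317.47851458026474, 'cy': 195.56507000392074, 'dist': array([-0.07983071,  0.        ,  0.        ,  0.        ,  0.        ]), 'camera_from_world': array([[ 0.98934651, -0.14549126,  0.00507647, -0.50744318],
       [-0.08392455, -0.59848955, -0.79672262,  0.11877112],
       [ 0.11895439,  0.7878087 , -0.60432384,  1.0973663 ],
       [ 0.        ,  0.        ,  0.        ,  1.        ]])}
{'vertical_fov': 45.47456732982094, 'cx': 322.2014238640028, 'cy': 210.5399420382398, 'dist': array([-0.13544632,  0.        ,  0.        ,  0.        ,  0.        ]), 'camera_from_world': array([[-0.02663815, -0.99947842,  0.01825656, -0.02664138],
       [-0.99600757,  0.0249802 , -0.08570246,  0.53032028],
       [ 0.08520171, -0.02046663, -0.9961535 ,  1.5416155 ],
       [ 0.        ,  0.        ,  0.        ,  1.        ]])}
{'time': 0.1, 'joint_positions': array([-1.3335803 ,  0.33281497, -0.06471845,  1.46085576,  0.02162557,
        1.34991715, -0.08850446]), 'joint_vel': array([-0.00092824, -0.0010722 , -0.00074857,  0.00184494,  0.00112072,
        0.0013084 ,  0.0004851 ]), 'joint_torque': array([ 3.31247165e-04, -6.24541211e+01,  2.38679163e-02, -3.90721929e+01,
       -6.14450150e-02,  3.63730802e-02,  3.45541298e-05]), 'ee_pos': array([0.16047532, 0.60368194, 0.22183038]), 'eef_rot': array([ 1.29524177e-01,  9.91576052e-01, -6.47791627e-04, -4.51974039e-05]), 'ft_force': array([ 0.18383976,  0.49087599, -0.09548275]), 'torque': array([ 0.0150453 , -0.03242245, -0.02831618]), 'grip_force': 0.0, 'width': 0.08675932028526546}
```

View pics/side0.png

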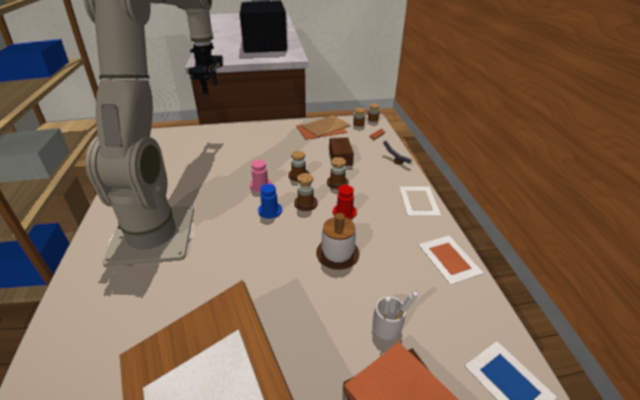

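View pics/top0.png

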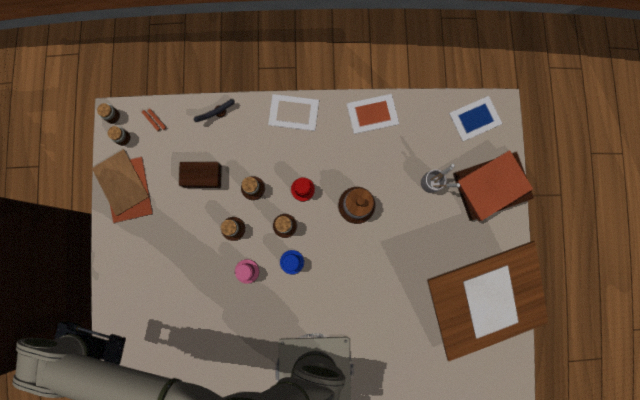

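The side view shows three corked jars near (298,160), (305,185) and (338,168), and the crock at (339,240). In the top view the jars are at (253,187), (232,228) and (285,225), and the crock at (357,205). I'll zoom in on both.

```bash
python3 - <<'E'
import cv2,numpy as np
a=cv2.imread("pics/side0.png")[140:270,240:370]; b=cv2.imread("pics/top0.png")[165:285,215:385]
cv2.imwrite("pics/ca.png",cv2.resize(a,None,fx=4.5,fy=4.5,interpolation=cv2.INTER_CUBIC))
cv2.imwrite("pics/cb.png",cv2.resize(b,None,fx=4.5,fy=4.5,interpolation=cv2.INTER_CUBIC))
E
```

```text
(no output)
```

View pics/ca.png

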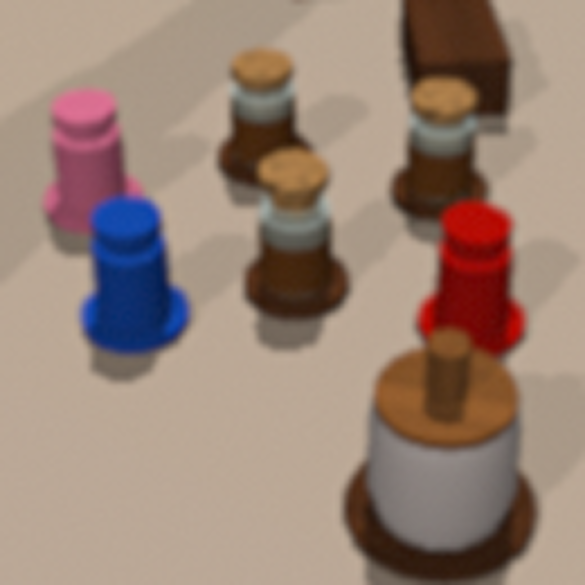

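View pics/cb.png

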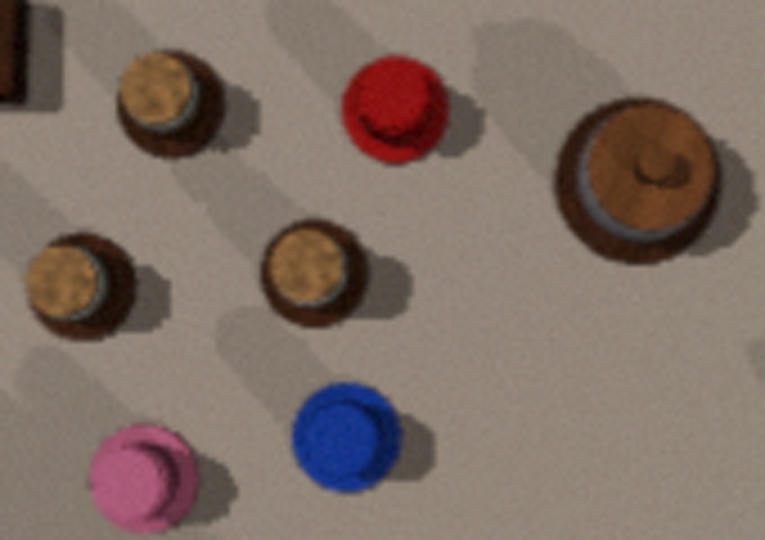

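The nearest jar is the proud one, since its narrow plug shows under the cork (crop (293,172) in side, (306,267) in top). Next I'll triangulate.

```bash
cat > h.py <<'E'
from bench import sensors, vision, r
import cv2, numpy as np
from scipy.optimize import least_squares
from scipy.spatial.transform import Rotation as Ro
def cam(n):
    m=vision.camera_model(n);f=200/np.tan(np.radians(m["vertical_fov"]/2))
    T=m["camera_from_world"];K=np.array([[f,0,m["cx"]],[0,f,m["cy"]],[0,0,1.]])
    return cv2.Rodrigues(T[:3,:3])[0],T[:3,3],K,m["dist"]
def proj(n,p):
    a=cam(n);return cv2.projectPoints(np.array([p],float),*a)[0].ravel()
def fit(obs,z=None):
    g=lambda q:np.r_[q[:2],q[2] if z is None else z]
    s=least_squares(lambda q:np.concatenate([proj(n,g(q))-uv for n,uv in obs]),[.5,.1,.1])
    return g(s.x),np.abs(s.fun).max()
def rel(p):
    s=sensors.read_state();d=Ro.from_quat(s["eef_rot"]).inv().apply(np.array(p)-s["ee_pos"])
    return np.round(d/.03,2)
E
python3 - <<'E'
from h import *
S=lambda u,v:("side",np.array([u,v])/4.5+[239.6,139.6])
T=lambda u,v:("top",np.array([u,v])/4.5+[214.6,164.6])
P=lambda *a:print(a[0],*[np.round(x,4) for x in a[1:]])
P("proud",*fit([S(293,170),T(307,266)]))
P("proud base",*fit([T(316,273)],.01),*fit([S(297,285)],.01))
P("far",*fit([S(262,67),T(65,283)])); P("right",*fit([S(444,97),T(159,88)]))
P("crock base",*fit([T(638,181)],.008)); P("disc",*fit([S(447,395),T(650,168)]),*fit([S(447,395),T(650,168)],.103))
P("knob top",*fit([S(449,342)],.141))
P("pot",*fit([("top",(434,182))],.075))
P("box",*fit([("top",(200,175))],.06))
s=sensors.read_state();print(Ro.from_quat(s["eef_rot"]).as_matrix().round(3),r.pinch_z)
E
```

```text
proud [0.4841 0.0843 0.1072] 0.1008
proud base [0.485  0.0839 0.01  ] 0.0 [0.4843 0.0764 0.01  ] 0.0
far [0.4782 0.254  0.0917] 0.1997
right [0.6124 0.1862 0.094 ] 0.0179
crock base [ 0.5469 -0.1546  0.008 ] 0.0
disc [ 0.5475 -0.1548  0.1002] 0.1805 [ 0.5472 -0.1558  0.103 ] 0.4964
knob top [ 0.5476 -0.1539  0.141 ] 0.0
pot [ 0.6083 -0.4023  0.075 ] 0.0
box [0.6517 0.353  0.06  ] 0.0
[[-0.966  0.257 -0.   ]
 [ 0.257  0.966 -0.001]
 [-0.    -0.001 -1.   ]] 0.0187
```

```bash
python3 -m crank '[[[-0.5,-0.45,0],0],[[-0.95,-0.9,0],0],[[-0.95,-0.9,0],0],[[-0.95,-0.9,0],0],[[-0.95,-0.9,0],0],[[-0.95,-0.9,0],0],[[-0.95,-0.9,0],0],[[-0.95,-0.9,0],0],[[-0.95,-0.9,0],0],[[-0.95,-0.9,0],0],[[-0.95,-0.9,0],0],[[-0.95,-0.9,0],0]]' 0 20; python3 -c "
from h import *
print(rel([.484,.084,.125]),sensors.read_state()['joint_positions'])"
```

```text
time: 1.6
ee_pos: [0.3986, 0.2183, 0.2224]
eef_rot: [0.13, 0.992, -0.0, -0.0]
ft_force: [-0.1, -0.2, 0.7]
width: 0.0004
grip_force: 0.0
[-3.9  -3.6   3.24] [-0.88047137 -0.06033739  0.26992366  1.90037132  0.01652793  1.29961364
  0.69558924]
```

```bash
python3 -m crank '[[[-0.95,-0.85,0],0],[[-0.95,-0.85,0],0],[[-0.9,-0.85,0],0],[[-0.7,-0.65,0.2],0],[[-0.3,-0.3,0.7],0],[[0,0,0.8],0],[[0,0,0.8],0],[[0,0,0.5],0],[[0,0,0],0]]'; python3 -c "
from h import *
print(rel([.484,.084,.094]))
cv2.imwrite('pics/s1.png',cv2.resize(vision.camera('side')[100:300,200:420,::-1],None,fx=3,fy=3))"
```

```text
time: 2.72
ee_pos: [0.4808, 0.0887, 0.1318]
eef_rot: [0.13, 0.992, -0.0, -0.001]
ft_force: [0.4, -0.7, -0.0]
width: 0.0008
grip_force: 0.0
[-0.14 -0.12  1.26]
```

View pics/s1.png

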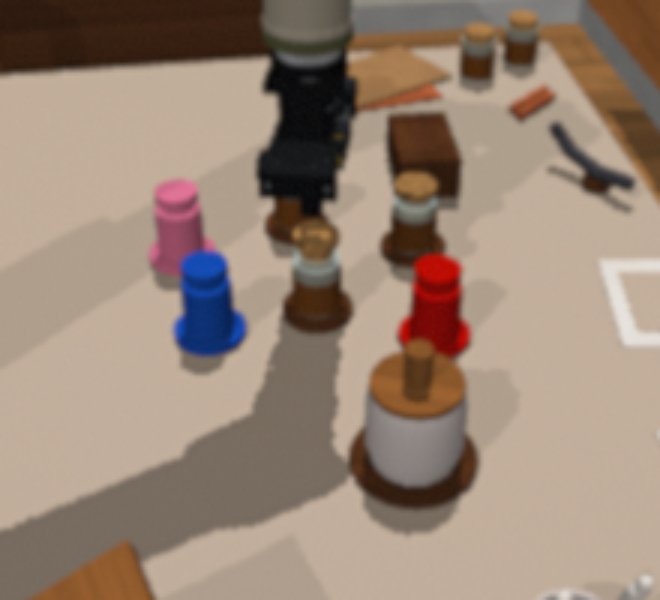

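The closed fingers sit just above the proud stopper, whose top is at crop (316,235). The crock, with its lid on, is at (417,420). Pressing now.

```bash
python3 -m crank '[[[-0.14,-0.12,0.4],0],[[0,0,0.3],0],[[0,0,0.2],0],[[0,0,0.15],0],[[0,0,0.1],0],[[0,0,0],0]]'
```

```text
time: 3.52
ee_pos: [0.4845, 0.0842, 0.0978]
eef_rot: [0.13, 0.992, -0.0, -0.0]
ft_force: [0.5, -0.6, -0.5]
width: 0.0006
grip_force: 0.0
```

```bash
python3 -m crank '[[[0,0,0.07],0],[[0,0,0.05],0]]';python3 -m crank '[[[0,0,0.05],0],[[0,0,0.03],0]]'
```

```text
time: 3.78
ee_pos: [0.4846, 0.0843, 0.0946]
eef_rot: [0.13, 0.992, 0.0, -0.0]
ft_force: [-2.3, -1.0, 6.5]
width: 0.0005
grip_force: 3.0
time: 4.03
ee_pos: [0.4848, 0.0843, 0.0941]
eef_rot: [0.13, 0.992, 0.001, -0.0]
ft_force: [-15.1, -3.6, 37.1]
width: 0.0005
grip_force: 19.1
```

Hard stop reached at z=0.094 with 37 N. I'll retract and open, then head for the crock.

```bash
python3 -m crank '[[[0,0,-0.15],0],[[0,0,-0.5],0],[[0,0,-0.9],0],[[0,0,-0.9],0],[[0,0,-0.9],0],[[0,0,-0.2],0],[[0,0,0],0]]' 
python3 -c "
from h import *
print(rel([.547,-.155,.19]))
"
```

```text
time: 4.9
ee_pos: [0.4846, 0.0843, 0.1985]
eef_rot: [0.129, 0.992, 0.0, 0.0]
ft_force: [-1.1, 0.2, 0.2]
width: 0.0005
grip_force: 0.0
[-4.06 -7.18  0.28]
```

```bash
python3 -m crank '[[[-0.2,-0.4,0],0],[[-0.5,-0.85,0],0],[[-0.5,-0.9,0],0],[[-0.5,-0.9,0],0],[[-0.5,-0.9,0],0],[[-0.5,-0.9,0],0],[[-0.5,-0.9,0],0],[[-0.5,-0.8,0.1],0],[[-0.36,-0.63,0.2],0],[[0,0,0],0],[[0,0,0],0]]' 1 60
python3 -c "
from h import *
print(rel([.547,-.155,.11]))
a=vision.camera('side')[110:290,220:400,::-1];b=vision.camera('top')[150:270,220:400,::-1]
f=lambda a:cv2.resize(a,None,fx=3,fy=3,interpolation=2)
cv2.imwrite('pics/s2.png',f(a));cv2.imwrite('pics/t2.png',f(b))"
```

```text
time: 6.28
ee_pos: [0.5466, -0.1549, 0.1891]
eef_rot: [0.13, 0.992, 0.0, -0.0]
ft_force: [-0.2, -0.4, 0.6]
width: 0.0866
grip_force: 0.0
[-0.02  0.    2.64]
```

View pics/s2.png

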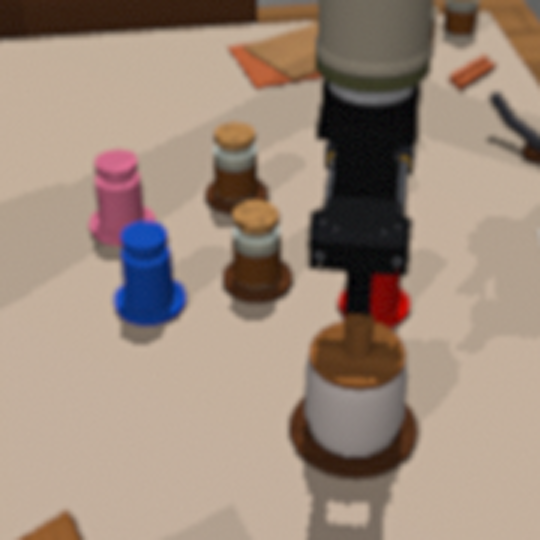

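The pressed stopper at (256,215) now looks home, with no plug visible. The open gripper straddles the knob at (358,330). Next I'll descend and grip.

```bash
python3 -m crank '[[[0,0,0.4],0],[[0,0,0.8],0],[[0,0,0.8],0],[[0,0,0.4],0],[[0,0,0.22],0],[[0,0,0],0]]' && python3 -m crank '[[[0,0,0],0],[[0,0,0],0],[[0,0,0],0],[[0,0,0],0],[[0,0,0],0],[[0,0,0],0]]' 0 60
```

```text
time: 7.12
ee_pos: [0.547, -0.1552, 0.1109]
eef_rot: [0.129, 0.992, -0.0, -0.0]
ft_force: [-0.3, -0.3, -0.3]
width: 0.0869
grip_force: 0.0
time: 7.88
ee_pos: [0.547, -0.1552, 0.1109]
eef_rot: [0.13, 0.992, 0.0, -0.0]
ft_force: [0.4, 0.3, -0.3]
width: 0.0347
grip_force: 0.0
```

```bash
python3 -m crank '[[[0,0,0],0],[[0,0,0],0],[[0,0,0],0],[[0,0,0],0],[[0,0,0],0]]'
```

```text
time: 8.5
ee_pos: [0.5471, -0.1548, 0.1109]
eef_rot: [0.129, 0.992, 0.0, 0.0]
ft_force: [1.6, 3.8, -0.5]
width: 0.025
grip_force: 60.0
```

Gripped at 60 N. Now a slow pull straight up.

```bash
python3 -m crank '[[[0,0,-0.04],0],[[0,0,-0.04],0],[[0,0,0],0]]'; python3 -m crank '[[[0,0,-0.04],0],[[0,0,-0.04],0],[[0,0,0],0]]'
```

```text
time: 8.88
ee_pos: [0.5462, -0.155, 0.1125]
eef_rot: [0.13, 0.992, 0.0, -0.001]
ft_force: [1.9, 3.0, -12.1]
width: 0.0246
grip_force: 60.0
time: 9.25
ee_pos: [0.5475, -0.1554, 0.1171]
eef_rot: [0.13, 0.992, 0.0, 0.001]
ft_force: [-2.8, 4.5, 7.7]
width: 0.0248
grip_force: 60.0
```

```bash
python3 -m crank '[[[0,0,-0.08],0],[[0,0,-0.1],0],[[0,0,-0.1],0],[[0,0,-0.1],0],[[0,0,-0.1],0],[[0,0,0],0],[[0,0,0],0],[[0,0,0],0]]'
python3 -c "
from h import *
print(rel([.547,-.155,.131]))
a=vision.camera('side')[140:270,250:400,::-1]
cv2.imwrite('pics/s3.png',cv2.resize(a,None,fx=4,fy=4,interpolation=2))"
```

```text
time: 10.25
ee_pos: [0.5469, -0.1552, 0.13]
eef_rot: [0.13, 0.992, 0.0, -0.0]
ft_force: [0.8, -0.4, -1.9]
width: 0.0246
grip_force: 60.0
[-0.    0.01 -0.03]
```

View pics/s3.png

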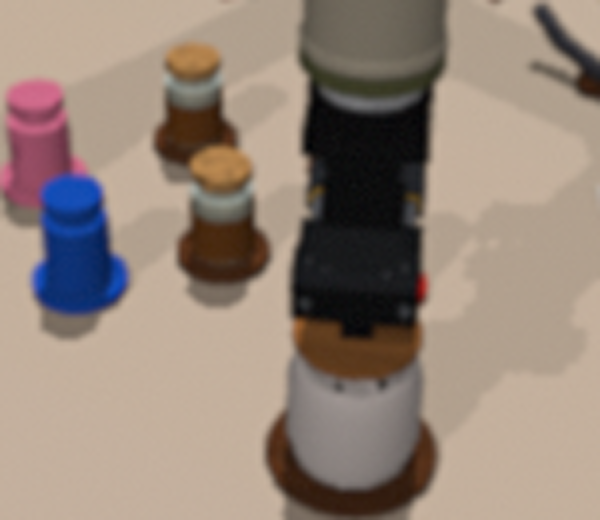

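The lid at crop (357,345) hangs above the crock, with the gap and plug visible at (357,385). All corks in view are home. I'll check the gap by projection.

```bash
python3 - <<'E'
from h import *
t=np.linspace(0,6.28,200)
for g in (0,.015,.02,.025):
    for z in (.095,):
        q=np.array([proj("side",[.547+.044*np.cos(a),-.155+.044*np.sin(a),z+g]) for a in t])
        print(g,((q[:,1].max()-139.6)*4).round(1),((q[:,0].min()-249.6)*4).round(),((q[:,0].max()-249.6)*4).round())
E
```

```text
0 402.9 290.0 421.0
0.015 386.1 291.0 423.0
0.02 380.5 291.0 423.0
0.025 374.8 291.0 424.0
```

```bash
python3 -c "
from bench import r
print(r.close_job())"
```

```text
the job is handed in; nothing more can be done
None
```

I pressed the proud stopper fully home, then pulled the crock's lid free; it is held about 2 cm above the rim in the gripper, and the job is handed in, with no verdict shown.

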